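# Rehang the pebble basket behind the keeper collar

### The arm

A 6-joint arm with a two-finger parallel gripper is mounted at the origin on the work surface. World frame = base frame: x ahead of the robot, y to its left, z up, the work surface at z = 0. Lengths are in m, angles in rad, forces in N, time in s.
With the tool pointing down it reaches from about 0.35 to 0.975 m from the base axis. Payload 4.9 kg.
Tool frame: the origin (TCP) lies midway between the tips of the shut fingers; the grasp point (between the pads) lies 19 mm behind it; z points along the fingers, y is the direction in which the jaws open and shut (so a half turn about z gives the same grasp; the last joint's range is limited). The gripper opens to 85 mm and grips with 20 to 120 N. Pads are 22 mm wide; open, the fingers measure 114 mm over their backs; the gripper's body (76 mm by 85 mm) begins 54 mm behind the grasp point. The pads swing forward as they close: fully open they stand 13 mm farther back than shut.
Start: joints at [1.03, 0.053, 1.613, -0, 1.476, -0.119], TCP at [0.256, 0.57, 0.231] pointing down, gripper open.
Joint ranges: [-3.01, 3.01], [-1.01, 2.22], [0.06, 2.58], [-1.02, 4.17], [0.09, 2.62], [-3.14, 3.14]. Speed limits (rad/s): [2.57, 2.57, 3.14, 3.14, 3.14, 3.14].

### API

Orientations are given as a unit quaternion [w, x, y, z].
In Python, from plant import manip, cams gives the robot as it stands.
- The arm moves only by the tool jog_arm, never from a script. Its argument "targets" is a list of rows, each a list of 4 numbers: the shift along the tool's x, y, z in m, then the turn about the tool's z in degrees. A call has 1 to 5 rows; each row is the pose to reach, as a shift and turn from the pose commanded when the call began, along the tool's axes at that moment; what a row does not reach only later rows make up. A row lasts 1/12 s, in which the tool goes at most 41.7 mm and 7.16 degrees, less where a joint would pass 70% of its speed; a pose out of reach is approached as far as the arm can. A call with a gripper value outside its range is refused whole. "fingers" is the opening, from 0 (shut) to 1 (fully open), set as the call begins (left out, the last holds). The fingers move at their own pace and stop on an object; the grip force is fixed at half the most. Time passes only in rows, so rows that repeat a pose let the fingers close. It gives the time, the measured TCP pose, the force and the opening at its end, in the units of the state.
- manip.state(): the state, without advancing time (a new reading comes with each control period).
- cams.grab_frame(name): name is "scene" or "top" or "wrist"; returns the picture (384x512x3 uint8, red, green, blue); there is no depth.
- cams.get_calibration(name): a dict with "camera_matrix" (3x3 intrinsics, pixels), "cam_to_world" (4x4, takes a point from camera to world coordinates). Camera axes: x right, y up, looking along -z (the intrinsics and any distortion apply to the point x, -y, -z); pixel columns grow to the right and rows downward; lengths in m; the calibration is good to about 2 mm. A picture is of the moment at which its call begins: read the wrist's pose just before it. get_calibration takes no time and is no camera call; for the wrist camera it gives the pose at the moment of the call.
- manip.job_done(): hands the job in, once; it reports no verdict.
The state is a dict: "time": time; "joint_pos": joint angles; "joint_vel": joint speeds; "joint_efforts": joint torques, N m; "tool_pos": TCP position; "tool_rot": TCP orientation; "contact_force": force on the tool from outside, world axes, zero at the start; "ft_torque": the same for the moment, N m; "gripper_width": opening from 0.0 (shut) to 1.0 (fully open).
Only numpy, scipy, OpenCV 4.12 (cv2) and the standard library are available. Lean on these libraries where they do the work, as an engineer would, in place of code of your own. Each camera call takes 0.05 s, during which the arm holds its last target. There are 200 camera calls.

### The job

Lift the pebble basket by its tab off the arm of the plain stand and, without setting it down and keeping it level, hang it gently by its bail on the arm of the other stand, in front of the brass collar. Then, with the basket resting on the arm, slide it back so that its bail pushes the stiff collar fully home, hold it against the hard stop for about a second with a push of about 15 N (more than 10, never over 20), and let go so that the basket hangs there level against the collar. Leave everything else on the table where it is.

Things in the scene. Friction and masses are not known exactly. Their poses are not given: they have to be found in the camera images.
- basket: White slotted plastic basket of pebbles, 250-500 g, 90 (x) x 100 (y) x 60 mm, z up; origin: centre of its underside. Aluminium strips, 3-4 mm thick, rise at y = +-51 mm to a roof-shaped bail (sides slope 25 degrees) whose ridge's underside is 130 mm above the origin: a window for the hook arm 100 mm wide, 70 mm high at the middle. A black grip tab stands on the ridge.
- basket_grip (a point): Grip point on the basket's black tab, 40 mm above the underside of the bail's ridge. The tab is 10 mm thick along x, 32 mm wide along y, and ends 22 mm above this point; its foot, up to 16 mm above the ridge's underside, is 40 mm long in x. Axes as the basket's.
- basket_bail (a point): Underside of the bail's ridge, middle of the 40 mm long (in x) roof, whose end faces, which meet the collar, lie 20 mm either way along x. When hung this point is 5.5 mm above the arm's centre line. Axes as the basket's.
- old_stand: Fixed plain stand the basket hangs on at first, bail 90-130 mm from the post, x axes alike. Origin: foot of the post, on the table. A round arm 10 mm thick, centre line 190 mm up, runs along the stand's -x (about towards the robot) to 175 mm from the post, then turns up: this lip ends 186 mm from the post, 19 mm above the centre line. Top 204 mm; foot plate 150 x 100 x 12 mm.
- new_stand: Fixed stand with the same sizes and axes as old_stand, on the other side of the table; it alone carries the brass keeper collar on its arm. Landing the bail on its arm at 10 mm/s or slower is gentle; the 10 mm arm nests in the roof of the bail, which centres it sideways and squares it.
- collar: Brass keeper collar on new_stand's arm: ring 44 mm across, 16 mm long, origin in the middle of its front face (away from the post), on the arm's centre line, axes as the stand's. It slides only along the arm, stiffly (5 N), and stays where left. Its front face starts 85-105 mm from the post's axis; home, at a hard stop felt as a sharp rise above 5 N, against a dark sleeve, it is 60 mm from it.
- palette_a: white paint palette with six round wells, loose, 205 x 140 x 14 mm. Bystander; origin: centre of its underside
- palette_b: second palette like the first. Bystander; origin: centre of its underside
- cup: clear plastic cup, 64 mm across, 75 tall. Bystander; origin: centre of its underside
- jar: glass jar with black lid, 60 mm across, 70 tall. Bystander; origin: centre of its underside
- stick: wooden craft stick, 150 x 18 x 6 mm. Bystander; origin: centre of its underside
- brush: paint brush lying down. Bystander; origin: centre of its underside

How it is judged:
By the outcome, as a careful person would: the job done as asked, in the order asked, and still so for the second after the job is handed in, with the robot touching nothing.
It also fails if it takes over 72 s, if anything falls off the work surface, if the arm or the gripper's body presses on something with over 40 N, if the wrist force passes 120 N, or if a joint passes its speed limit or range.

## Working session

There is one attempt and no reset: what is moved stays moved. The work goes in short steps, Python scripts to look and compute and a tool call to move; the robot and the scene stay as the last step left them, time stands still between calls to the robot, and variables do not carry over. Pictures are saved under pics/ and viewed, about 8 in all and at most 12, crops included, and the job is handed in when it is done.

Besides the shell and the picture viewer there is one more tool, called as name(argument=value, ...), one argument or row to a line, values as JSON. jog_arm: Moves the arm, as the interface text tells. Its arguments: {"type":"object","properties":{"targets":{"type":"array"},"fingers":{"type":"number"}},"required":["targets"]}

```bash
mkdir -p pics
cat > h.py <<'E'
import numpy as np, cv2
from plant import manip, cams
def P(name):
    c=cams.get_calibration(name); return np.array(c["camera_matrix"]),np.array(c["cam_to_world"]),c
def ray(name,u,v):
    K,T,c=P(name)
    d=np.linalg.inv(K)@[u,v,1]; d=np.array([d[0],-d[1],-d[2]])
    d=T[:3,:3]@d; return T[:3,3],d/np.linalg.norm(d)
def plane(name,u,v,z):
    o,d=ray(name,u,v); return o+d*(z-o[2])/d[2]
def proj(name,p):
    K,T,c=P(name); q=np.linalg.inv(T)@np.append(p,1); q=K@[q[0],-q[1],-q[2]]; return q[:2]/q[2]
def tri(rs):
    A=0;b=0
    for o,d in rs:
        M=np.eye(3)-np.outer(d,d);A=A+M;b=b+M@o
    return np.linalg.solve(A,b)
E
python3 - <<'E'
from h import *
for n in ["scene","top"]:
    im=cams.grab_frame(n); np.save(f"pics/{n}0.npy",im)
    cv2.imwrite(f"pics/{n}0.png",cv2.resize(im[:,:,::-1],(800,600),interpolation=cv2.INTER_CUBIC))
    K,T,c=P(n); print(n,c.keys(),K.tolist(),np.round(T,3).tolist(),{k:v for k,v in c.items() if k not in("camera_matrix","cam_to_world")})
print(manip.state())
E
```

```text
scene dict_keys(['camera_matrix', 'cam_to_world']) [[371.1641062886395, 0.0, 260.44760917553407], [0.0, 371.1641062886395, 186.7355282268028], [0.0, 0.0, 1.0]] [[0.452, -0.462, 0.763, 1.316], [0.892, 0.238, -0.384, -0.399], [-0.004, 0.854, 0.52, 0.685], [0.0, 0.0, 0.0, 1.0]] {}
top dict_keys(['camera_matrix', 'cam_to_world']) [[413.8320004502764, 0.0, 260.0145037332627], [0.0, 413.8320004502764, 194.78944545364504], [0.0, 0.0, 1.0]] [[-0.01, 0.988, -0.157, 0.338], [-1.0, -0.014, -0.028, -0.001], [-0.03, 0.157, 0.987, 1.374], [0.0, 0.0, 0.0, 1.0]] {}
{'time': 0.1, 'joint_pos': array([ 1.02997094e+00,  5.32852638e-02,  1.61415018e+00, -1.22122699e-05,
        1.47599140e+00, -1.19023600e-01]), 'joint_vel': array([ 0.00099949, -0.00179333, -0.00372539,  0.00186497,  0.00073165,
        0.00042569]), 'joint_efforts': array([ 2.13099629e-04, -3.94904816e+01, -3.71364105e+01, -1.37427769e-04,
        3.94122675e-03,  9.05839585e-06]), 'tool_pos': array([0.25560468, 0.56973093, 0.2301933 ]), 'tool_rot': array([-2.91363060e-04,  2.09340257e-01,  9.77842429e-01, -8.69604334e-04]), 'contact_force': array([-0.74785311,  0.75883306, -0.10274724]), 'ft_torque': array([ 0.02028273, -0.00708764,  0.02376546]), 'gripper_width': 1.00053419114066}
```

View pics/scene0.png

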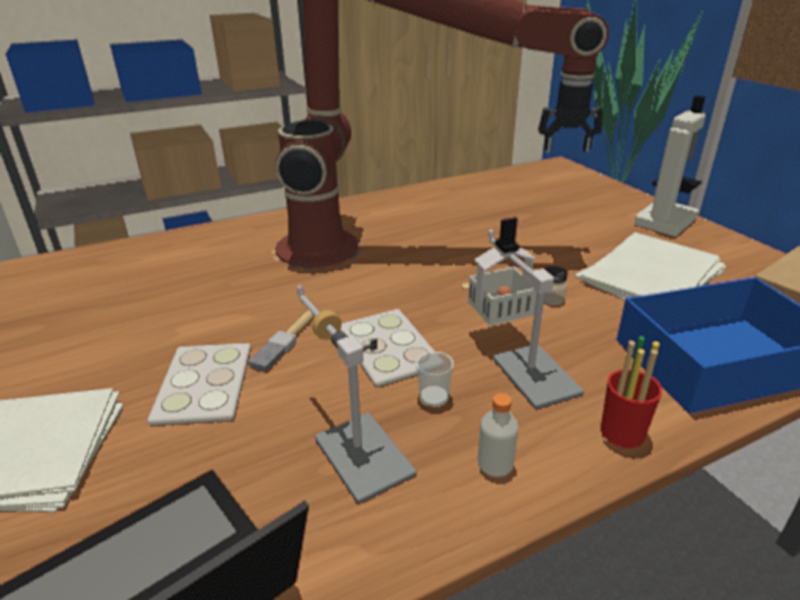

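View pics/top0.png

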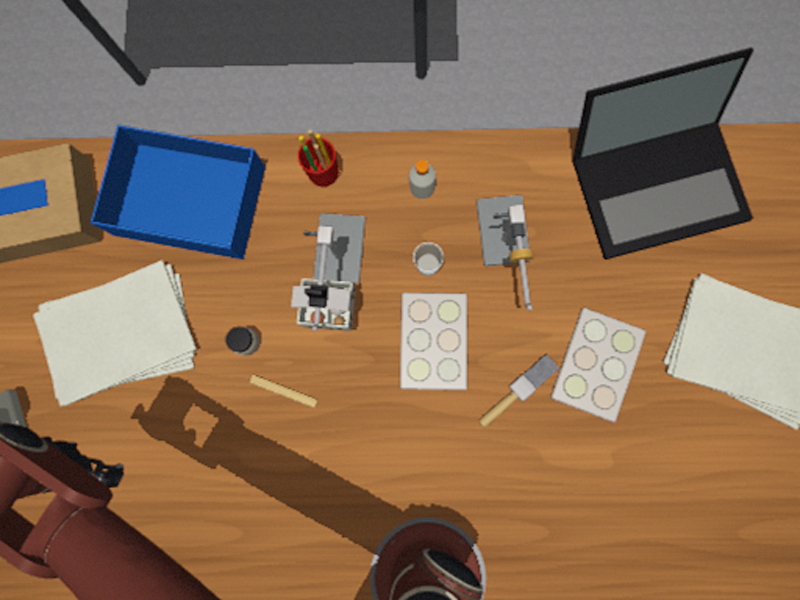

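The scene view shows the new stand with its collar at (326,323) and the old stand with the basket tab at (508,235). In the top view the new arm runs (517,212)→(529,305) and the tab is at (317,294). Next I'll zoom in for precise pixels.

Run:
```python
from h import *
C=[("top",281,130),("top",155,130),("scene",171,170),("scene",280,125)]
t=[]
for n,u,v in C:
    im=np.load(f"pics/{n}0.npy")[v:v+75,u:u+100,::-1]
    im=cv2.resize(im,(400,300),interpolation=cv2.INTER_CUBIC)
    for k in range(0,100,10): cv2.line(im,(k*4,0),(k*4,6 if k%50 else 14),(0,0,255),1)
    for k in range(0,75,10): cv2.line(im,(0,k*4),(6 if k%50 else 14,k*4),(0,0,255),1)
    t.append(im)
cv2.imwrite("pics/z.png",np.vstack([np.hstack(t[:2]),np.hstack(t[2:])]))
```

```text
(no output)
```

View pics/z.png

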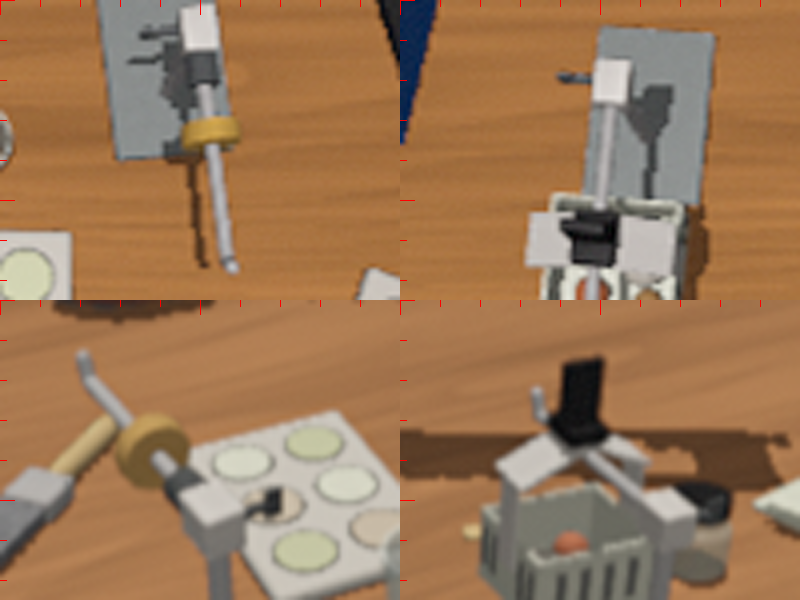

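```bash
cat >> h.py <<'E'
Z={"tn":("top",281,130),"to":("top",155,130),"sn":("scene",171,170),"so":("scene",280,125)}
def zp(k,x,y):
    n,u,v=Z[k]; return n,u+(x+.5)/4-.5,v+(y+.5)/4-.5
E
python3 - <<'E'
from h import *
np.set_printoptions(precision=4,suppress=True)
for l,k,x,y,z in [("new head","tn",200,27,.204),("new arm a","tn",206,92,.19),("new arm b","tn",213,155,.19),("new arm c","tn",226,240,.19),("new lip","tn",232,268,.209),
 ("collar L","tn",181,133,.19),("collar R","tn",240,131,.19),("collar front top","tn",211,134,.212),("collar front bot","tn",212,151,.19),
 ("snew head","sn",212,207,.204),("snew lip","sn",83,54,.209),("snew arm a","sn",165,163,.19),("snew arm b","sn",112,103,.19),("snew arm c","sn",93,79,.19),
 ("old head","to",213,75,.204),("old arm a","to",209,115,.19),("old arm b","to",204,180,.19),("old arm c","to",193,290,.19),("tab top","to",188,227,.2575),
 ("sold head","so",270,206,.204),("sold arm","so",222,181,.19),("sold arm","so",193,158,.19),("sold lip","so",138,92,.209),("stab top","so",183,62,.2575),("roof L","to",128,238,.175),("roof R","to",275,246,.175)]:
    print(l,plane(*zp(k,x,y),z))
print("tabtri",tri([ray(*zp("to",188,227)),ray(*zp("so",183,62))]))
print("lip",tri([ray(*zp("tn",232,268)),ray(*zp("sn",83,54))]))
E
```

```text
new head [ 0.6933 -0.1758  0.204 ]
new arm a [ 0.6482 -0.1804  0.19  ]
new arm b [ 0.601  -0.1838  0.19  ]
new arm c [ 0.5381 -0.1908  0.19  ]
new lip [ 0.5147 -0.1912  0.209 ]
collar L [ 0.6178 -0.1612  0.19  ]
collar R [ 0.6185 -0.204   0.19  ]
collar front top [ 0.6115 -0.1795  0.212 ]
collar front bot [ 0.604  -0.1832  0.19  ]
snew head [ 0.702  -0.1795  0.204 ]
snew lip [ 0.5224 -0.1936  0.209 ]
snew arm a [ 0.632  -0.1814  0.19  ]
snew arm b [ 0.5561 -0.1878  0.19  ]
snew arm c [ 0.5236 -0.1894  0.19  ]
old head [0.6636 0.183  0.204 ]
old arm a [0.6372 0.1878 0.19  ]
old arm b [0.5883 0.191  0.19  ]
old arm c [0.507  0.1981 0.19  ]
tab top [0.5412 0.1907 0.2575]
sold head [0.666  0.1816 0.204 ]
sold arm [0.604 0.191 0.19 ]
sold arm [0.5669 0.1932 0.19  ]
sold lip [0.4907 0.1961 0.209 ]
stab top [0.5485 0.1905 0.2575]
roof L [0.5486 0.2493 0.175 ]
roof R [0.5411 0.1403 0.175 ]
tabtri [0.5428 0.1928 0.2544]
lip [ 0.5154 -0.1918  0.2048]
```

jog_arm(
  targets=[
    [-0.14,-0.076,-0.1,0],
    [-0.14,-0.076,-0.1,0],
    [-0.14,-0.076,-0.1,0],
    [-0.14,-0.076,-0.1,0],
    [-0.14,-0.076,-0.1,0],
  ],
)

```text
time: 0.52
tool_pos: [0.3546, 0.4415, 0.3343]
tool_rot: [0.001, 0.21, 0.978, 0.001]
contact_force: [0.2, 0.5, 1.0]
gripper_width: 0.996
```

jog_arm(
  targets=[
    [-0.137,-0.076,0,0],
    [-0.137,-0.076,0,0],
    [-0.137,-0.076,0,0],
    [-0.137,-0.076,0,0],
    [-0.137,-0.076,0,0],
  ],
)

```text
time: 0.93
tool_pos: [0.449, 0.3139, 0.3306]
tool_rot: [0.0, 0.212, 0.977, -0.001]
contact_force: [0.4, 0.9, -0.8]
gripper_width: 1.004
```

jog_arm(
  targets=[
    [-0.137,-0.076,0,0],
    [-0.137,-0.076,0,0],
    [-0.137,-0.076,0,0],
    [-0.137,-0.076,0,0],
    [-0.137,-0.076,0,0],
  ],
)

```text
time: 1.35
tool_pos: [0.5424, 0.1889, 0.3302]
tool_rot: [-0.0, 0.212, 0.977, -0.001]
contact_force: [-0.4, -0.5, -1.5]
gripper_width: 1.001
```

jog_arm(
  targets=[
    [0,0,0,35.3],
    [0,0,0,35.3],
    [0,0,0,35.3],
    [0,0,0,35.3],
    [0,0,0,35.3],
  ],
)

```text
time: 1.77
tool_pos: [0.5396, 0.1937, 0.3308]
tool_rot: [-0.001, 0.498, 0.867, -0.0]
contact_force: [-0.2, 0.1, 0.1]
gripper_width: 1.0
```

jog_arm(
  targets=[
    [0,0,0,35.3],
    [0,0,0,35.3],
    [0,0,0,35.3],
    [0,0,0,35.3],
    [0,0,0,35.3],
  ],
)

```text
time: 2.18
tool_pos: [0.5395, 0.1938, 0.3308]
tool_rot: [-0.0, 0.738, 0.675, -0.0]
contact_force: [0.5, 0.6, 0.3]
gripper_width: 0.999
```

```bash
cat >> h.py <<'E'
from scipy.spatial.transform import Rotation as Ro
def rel(p,yaw=None):
    "shift (tool axes) and turn (deg) to TCP world p with tool y at heading yaw deg"
    s=manip.state(); q=s["tool_rot"]; M=Ro.from_quat([q[1],q[2],q[3],q[0]]).as_matrix()
    d=M.T@(np.array(p)-s["tool_pos"]); h=np.degrees(np.arctan2(M[1,1],M[0,1]))
    print("t%.2f tcp"%s["time"],s["tool_pos"].round(4),"yhead %.2f"%h,"tilt",M[:,2].round(4),"shift mm",(d*1000).round(1),"turn",None if yaw is None else round((h-yaw+180)%360-180,2),"F",s["contact_force"].round(2),"g %.3f"%s["gripper_width"],"q6 %.2f"%s["joint_pos"][5])
E
python3 - <<'E'
from h import *
rel([.542,.192,.33],-4.7)
np.save("pics/w1c.npy",P("wrist")[1]); np.save("pics/wK.npy",P("wrist")[0])
im=cams.grab_frame("wrist"); np.save("pics/w1.npy",im)
cv2.imwrite("pics/w1.png",cv2.resize(im[:,:,::-1],(800,600),interpolation=cv2.INTER_CUBIC))
print(P("wrist")[1].round(3))
E
```

```text
t2.18 tcp [0.5395 0.1938 0.3308] yhead -5.06 tilt [-1.1e-03  3.0e-04 -1.0e+00] shift mm [-1.6  2.6  0.8] turn -0.36 F [0.54 0.61 0.31] g 0.999 q6 0.30
[[ 0.996  0.087  0.026  0.546]
 [-0.091  0.957  0.275  0.263]
 [-0.001 -0.276  0.961  0.474]
 [ 0.     0.     0.     1.   ]]
```

View pics/w1.png

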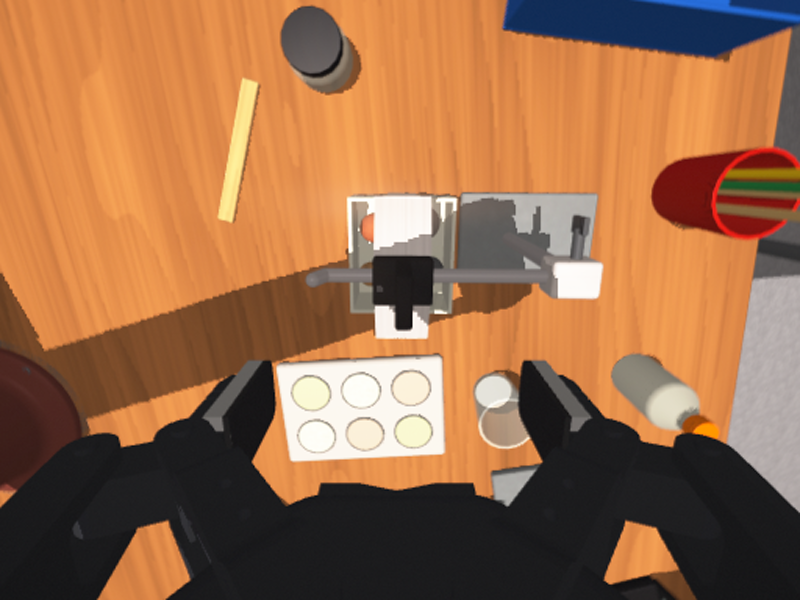

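The wrist view shows the tab in black, its top edge at about (404,329), with the arm running level from (330,276) to (545,276).

Run:
```python
from h import *
np.set_printoptions(precision=4,suppress=True)
im=np.load("pics/w1.npy").astype(int)
K=np.load("pics/wK.npy");T=np.load("pics/w1c.npy")
def pl(u,v,z):
    d=np.linalg.inv(K)@[u,v,1]; d=T[:3,:3]@[d[0],-d[1],-d[2]]; o=T[:3,3]; return o+d*(z-o[2])/d[2]
m=im.max(2)<45
for v in range(162,214,3):
    r=np.where(m[v,230:290])[0]+230
    print(v,r.min() if len(r) else None,r.max() if len(r) else None)
for l,u,v,z in [("tab end",404/1.5625-.3,329.5/1.5625-.3,.2575),("foot",403/1.5625-.3,281/1.5625-.3,.2115)]: print(l,pl(u,v,z))
# arm centre line
for u in (215,222,230,285,300,315,330,340):
    c=im[165:192,u]; g=(c.max(1)-c.min(1)<25)&(c.max(1)<190)&(c.max(1)>40)
    w=np.where(g)[0]+165; print(u,w.min(),w.max(),pl(u,(w.min()+w.max())/2,.19))
print(pl(576/1.5625-.3,265/1.5625,.204))
```

```text
162 None None
165 240 276
168 239 277
171 239 276
174 239 276
177 239 276
180 239 276
183 239 276
186 240 276
189 239 276
192 239 275
195 253 263
198 253 263
201 254 263
204 254 263
207 254 263
210 None None
213 None None
tab end [0.5425 0.1795 0.2575]
foot [0.5439 0.1957 0.2115]
215 172 179 [0.4972 0.1989 0.19  ]
222 172 179 [0.5049 0.1982 0.19  ]
230 165 191 [0.5134 0.1946 0.19  ]
285 165 191 [0.574  0.1893 0.19  ]
300 165 180 [0.5908 0.1941 0.19  ]
315 165 180 [0.6072 0.1926 0.19  ]
330 165 180 [0.6237 0.1912 0.19  ]
340 165 180 [0.6346 0.1902 0.19  ]
[0.6597 0.1943 0.204 ]
```

jog_arm(
  targets=[
    [0.001,0.0035,0.03,0],
    [0.001,0.0035,0.06,0],
    [0.001,0.0035,0.085,0],
    [0.001,0.0035,0.1,0],
    [0.001,0.0035,0.112,0],
  ],
)

```text
time: 2.65
tool_pos: [0.5422, 0.194, 0.2164]
tool_rot: [-0.001, 0.735, 0.678, -0.002]
contact_force: [1.2, -0.0, -0.5]
gripper_width: 1.0
```

jog_arm(
  targets=[
    [0,0,0,0],
    [0,0,0,0],
  ],
)

```text
time: 2.82
tool_pos: [0.5435, 0.1938, 0.2191]
tool_rot: [-0.0, 0.735, 0.678, -0.0]
contact_force: [0.4, -0.4, 0.0]
gripper_width: 0.999
```

Run:
```python
from h import *
rel([.543,.1945,.2185],-5)
im=cams.grab_frame("wrist")
cv2.imwrite("pics/w2.png",cv2.resize(im[100:380,90:420,::-1],(660,560)))
```

```text
t2.82 tcp [0.5435 0.1938 0.2191] yhead -4.69 tilt [-8.e-04 -0.e+00 -1.e+00] shift mm [ 0.6 -0.5  0.6] turn 0.31 F [ 0.43 -0.43  0.02] g 0.999 q6 0.30
```

View pics/w2.png

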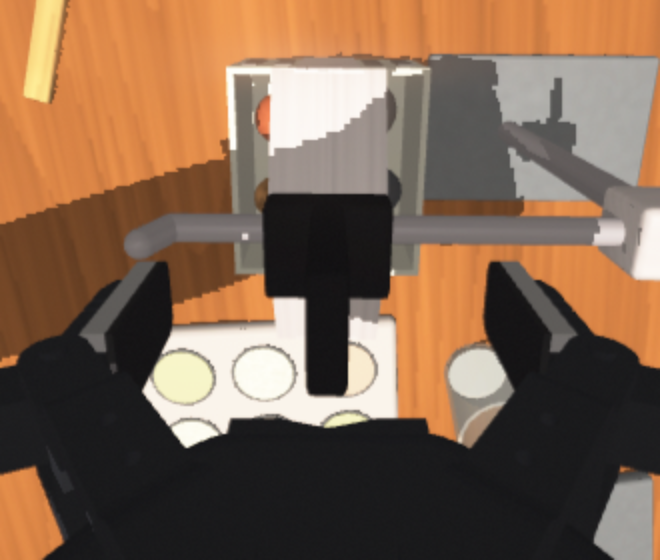

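Tab is centred between the fingers (326 against a midpoint of 328) and everything is clear. Closing the gripper.

jog_arm(
  targets=[
    [0,0,0,0.4],
    [0,0,0,0.4],
    [0,0,0,0.4],
    [0,0,0,0.4],
    [0,0,0,0.4],
  ],
  fingers=0,
)

```text
time: 3.28
tool_pos: [0.544, 0.1934, 0.2198]
tool_rot: [0.0, 0.738, 0.675, 0.0]
contact_force: [-0.3, 0.9, 0.4]
gripper_width: 0.3
```

jog_arm(
  targets=[
    [0,0,0,0],
    [0,0,0,0],
    [0,0,0,0],
    [0,0,0,0],
    [0,0,0,0],
  ],
)

```text
time: 3.7
tool_pos: [0.5438, 0.1934, 0.2196]
tool_rot: [-0.0, 0.738, 0.675, -0.0]
contact_force: [-0.8, -0.8, 2.5]
gripper_width: 0.114
```

jog_arm(
  targets=[
    [0,0,0,0],
    [0,0,0,0],
    [0,0,0,0],
    [0,0,0,0],
    [0,0,0,0],
  ],
)

```text
time: 4.12
tool_pos: [0.5438, 0.1934, 0.2196]
tool_rot: [-0.0, 0.738, 0.675, -0.0]
contact_force: [-3.0, -0.9, 4.6]
gripper_width: 0.107
```

jog_arm(
  targets=[
    [0,0,-0.003,0],
    [0,0,-0.008,0],
    [0,0,-0.015,0],
    [0,0,-0.023,0],
    [0,0,-0.03,0],
  ],
)

```text
time: 4.53
tool_pos: [0.544, 0.1934, 0.25]
tool_rot: [0.0, 0.738, 0.674, 0.0]
contact_force: [-0.4, 0.8, -2.7]
gripper_width: 0.112
```

jog_arm(
  targets=[
    [0,0,0,0],
    [0,0,0,0],
    [0,0,0,0],
    [0,0,0,0],
  ],
)

```text
time: 4.87
tool_pos: [0.5436, 0.1933, 0.2488]
tool_rot: [-0.0, 0.738, 0.675, -0.0]
contact_force: [0.1, 0.2, -3.1]
gripper_width: 0.111
```

Run:
```python
from h import *
rel([.405,.205,.2495],-5)
s=manip.state(); print(s["ft_torque"])
a=cams.grab_frame("scene"); w=cams.grab_frame("wrist")
a=cv2.resize(a[120:220,270:390,::-1],(480,400)); w=cv2.resize(w[80:380,90:420,::-1],(320,400))
cv2.imwrite("pics/l.png",np.hstack([a,w]))
```

```text
t4.87 tcp [0.5436 0.1933 0.2488] yhead -5.17 tilt [-9.e-04 -2.e-04 -1.e+00] shift mm [  -0.9 -139.    -0.6] turn -0.17 F [ 0.11  0.24 -3.12] g 0.111 q6 0.30
[-0.04077788 -0.00197267 -0.00724956]
```

View pics/l.png

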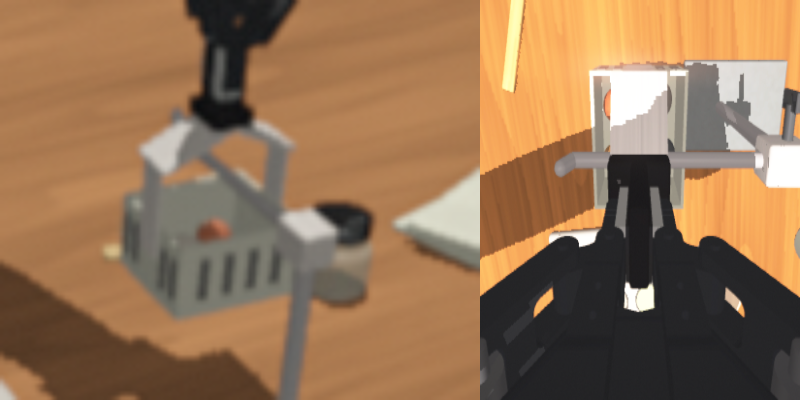

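Basket gripped (0.11 × 85 mm ≈ 9.5 mm), level and weighing about 3.1 N. Next: back it off the old arm and carry it across.

jog_arm(
  targets=[
    [0,-0.008,0,0],
    [0,-0.025,0,0],
    [0,-0.045,0,0],
    [0,-0.065,0,0],
    [0,-0.085,0,0],
  ],
)

```text
time: 5.38
tool_pos: [0.4577, 0.2011, 0.2489]
tool_rot: [-0.0, 0.738, 0.674, -0.0]
contact_force: [-0.7, 0.7, -2.8]
gripper_width: 0.108
```

jog_arm(
  targets=[
    [0,-0.02,0,0],
    [0,-0.038,0,0],
    [0,-0.052,0,0],
    [0,-0.06,0,0],
    [0,-0.06,0,0],
  ],
)

```text
time: 5.8
tool_pos: [0.398, 0.2067, 0.2492]
tool_rot: [-0.0, 0.738, 0.675, 0.0]
contact_force: [-0.2, -0.6, -2.4]
gripper_width: 0.111
```

jog_arm(
  targets=[
    [-0.01,0.002,0,0],
    [-0.03,0.005,0,0],
    [-0.055,0.01,0,0],
    [-0.085,0.015,0,0],
    [-0.115,0.02,0,0],
  ],
)

```text
time: 6.22
tool_pos: [0.4095, 0.0882, 0.2494]
tool_rot: [0.0, 0.738, 0.675, -0.0]
contact_force: [0.3, -1.2, -3.0]
gripper_width: 0.107
```

jog_arm(
  targets=[
    [-0.03,0.005,0,0],
    [-0.06,0.01,0,0],
    [-0.09,0.015,0,-2],
    [-0.12,0.02,0,-4],
    [-0.15,0.026,0,-6],
  ],
)

```text
time: 6.63
tool_pos: [0.4214, -0.0643, 0.2495]
tool_rot: [0.0, 0.702, 0.712, -0.0]
contact_force: [0.5, -0.3, -3.3]
gripper_width: 0.11
```

jog_arm(
  targets=[
    [-0.03,0.008,0,-1],
    [-0.06,0.016,0,-2],
    [-0.09,0.024,0,-3],
    [-0.115,0.03,0,-4],
    [-0.13,0.034,0,-4],
  ],
)

```text
time: 7.05
tool_pos: [0.4573, -0.1949, 0.2491]
tool_rot: [0.0, 0.678, 0.735, -0.001]
contact_force: [0.0, 0.1, -2.4]
gripper_width: 0.11
```

jog_arm(
  targets=[
    [0,0,0,0],
    [0,0,0,0],
    [0,0,0,0],
  ],
)

```text
time: 7.3
tool_pos: [0.4571, -0.1908, 0.249]
tool_rot: [-0.001, 0.677, 0.736, 0.0]
contact_force: [-0.6, -0.4, -2.1]
gripper_width: 0.107
```

Run:
```python
from h import *
rel([.434,-.200,.2488],4.7)
np.save("pics/w3c.npy",P("wrist")[1])
im=cams.grab_frame("wrist"); np.save("pics/w3.npy",im)
cv2.imwrite("pics/w3.png",cv2.resize(im[:,:,::-1],(800,600),interpolation=cv2.INTER_CUBIC))
```

```text
t7.30 tcp [ 0.4571 -0.1908  0.249 ] yhead 4.82 tilt [-7.e-04  8.e-04 -1.e+00] shift mm [ -7.2 -23.8   0.3] turn 0.12 F [-0.61 -0.4  -2.07] g 0.107 q6 -0.63
```

View pics/w3.png

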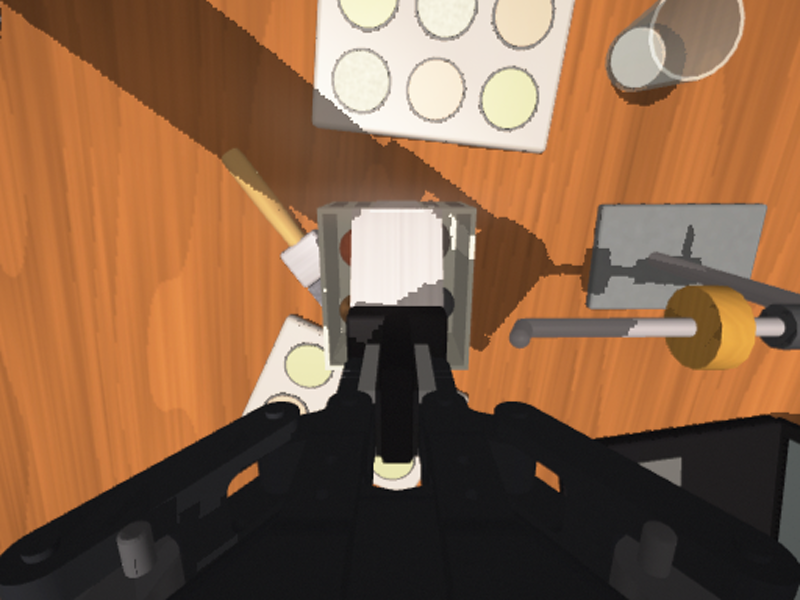

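The lip tip is at (520,333), the arm runs at row ≈328 to the collar front at (690,327), and the basket is level and in front of the lip.

Run:
```python
from h import *
np.set_printoptions(precision=4,suppress=True)
K=np.load("pics/wK.npy");T=np.load("pics/w3c.npy")
def pl(x,y,z):
    d=np.linalg.inv(K)@[(x+.5)/1.5625-.5,(y+.5)/1.5625-.5,1]; d=T[:3,:3]@[d[0],-d[1],-d[2]]; o=T[:3,3]; return o+d*(z-o[2])/d[2]
a,b=pl(560,328,.19),pl(680,327,.19)
print(a,b,np.degrees(np.arctan2(*(b-a)[1::-1])))
print("lip",pl(519,335,.209),"lipLeft",pl(510,335,.2075),"collar front centre",pl(693,327,.19), "front left edge",pl(665,328,.19),"head sleeve",pl(775,326,.19))
print("ridge foot (held)",pl(399,308,.2115+.03))
```

```text
[ 0.5428 -0.1912  0.19  ] [ 0.6051 -0.1854  0.19  ] 5.364642584035458
lip [ 0.5155 -0.1899  0.209 ] lipLeft [ 0.5117 -0.1908  0.2075] collar front centre [ 0.6119 -0.1848  0.19  ] front left edge [ 0.5975 -0.1866  0.19  ] head sleeve [ 0.6543 -0.1807  0.19  ]
ridge foot (held) [ 0.4564 -0.1707  0.2415]
```

jog_arm(
  targets=[
    [-0.004,0,0,-0.3],
    [-0.009,0,0,-0.3],
    [-0.009,0,0,-0.3],
  ],
)

```text
time: 7.6
tool_pos: [0.4581, -0.2003, 0.2495]
tool_rot: [0.0, 0.675, 0.738, -0.0]
contact_force: [-0.8, 0.2, -2.5]
gripper_width: 0.11
```

jog_arm(
  targets=[
    [0,0.005,0,0],
    [0,0.015,0,0],
    [0,0.027,0,0],
    [0,0.04,0,0],
    [0,0.053,0,0],
  ],
)

```text
time: 8.02
tool_pos: [0.5121, -0.195, 0.2493]
tool_rot: [0.0, 0.675, 0.738, 0.0]
contact_force: [-0.8, -0.6, -2.7]
gripper_width: 0.112
```

jog_arm(
  targets=[
    [0,0.013,0,0],
    [0,0.026,0,0],
    [0,0.04,0,0],
    [0,0.053,0,0],
    [0,0.0595,0,0],
  ],
)

```text
time: 8.43
tool_pos: [0.5719, -0.1894, 0.2489]
tool_rot: [0.0, 0.674, 0.738, 0.0]
contact_force: [0.1, -0.4, -3.4]
gripper_width: 0.112
```

jog_arm(
  targets=[
    [0,0,0,0],
    [0,0,0,0],
    [0,0,0,0],
  ],
)

```text
time: 8.68
tool_pos: [0.5697, -0.1899, 0.2491]
tool_rot: [-0.0, 0.675, 0.738, -0.0]
contact_force: [1.0, 0.5, -2.9]
gripper_width: 0.106
```

Run:
```python
from h import *
rel([.57,-.190,.2196],5.1)
a=cams.grab_frame("scene"); w=cams.grab_frame("wrist");np.save("pics/s4.npy",a)
a=cv2.resize(a[160:260,150:270,::-1],(480,400)); w=cv2.resize(w[80:380,90:420,::-1],(320,400))
cv2.imwrite("pics/l4.png",np.hstack([a,w]))
```

```text
t8.68 tcp [ 0.5697 -0.1899  0.2491] yhead 5.13 tilt [-6.e-04  1.e-04 -1.e+00] shift mm [-0.1  0.3 29.5] turn 0.03 F [ 1.03  0.49 -2.92] g 0.106 q6 -0.54
```

View pics/l4.png

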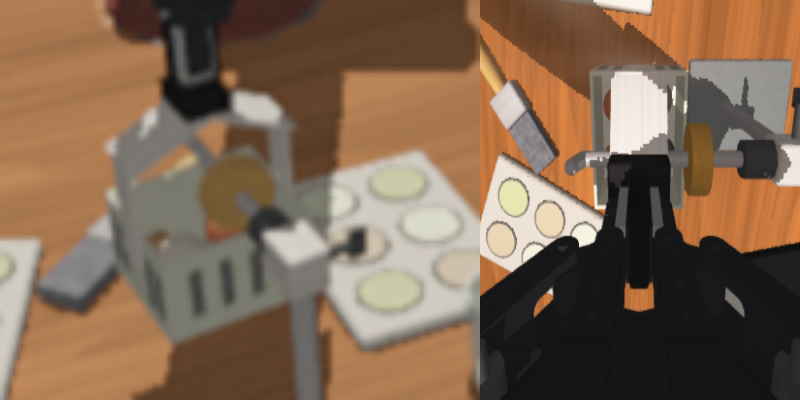

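The arm is through the window, in front of the collar, with about 10 mm gap. Lowering: quickly at first, then at about 6 mm/s to contact.

jog_arm(
  targets=[
    [0,-0.002,0.003,0],
    [0,-0.004,0.008,0],
    [0,-0.004,0.013,0],
    [0,-0.004,0.017,0],
    [0,-0.004,0.02,0],
  ],
)

```text
time: 9.2
tool_pos: [0.5656, -0.1902, 0.2282]
tool_rot: [-0.001, 0.675, 0.738, -0.0]
contact_force: [-0.2, -0.4, -3.2]
gripper_width: 0.108
```

jog_arm(
  targets=[
    [0,0,0.0015,0],
    [0,0,0.0025,0],
    [0,0,0.003,0],
    [0,0,0.0035,0],
    [0,0,0.004,0],
  ],
)

```text
time: 9.62
tool_pos: [0.5662, -0.1904, 0.2256]
tool_rot: [0.0, 0.675, 0.738, 0.0]
contact_force: [0.0, 0.1, -3.0]
gripper_width: 0.109
```

jog_arm(
  targets=[
    [0,0,0.0005,0],
    [0,0,0.001,0],
    [0,0,0.0015,0],
    [0,0,0.002,0],
    [0,0,0.0025,0],
  ],
)

```text
time: 10.03
tool_pos: [0.5661, -0.1903, 0.2228]
tool_rot: [-0.0, 0.675, 0.738, 0.0]
contact_force: [0.6, 0.6, -2.8]
gripper_width: 0.108
```

jog_arm(
  targets=[
    [0,0,0.0005,0],
    [0,0,0.001,0],
    [0,0,0.0015,0],
    [0,0,0.002,0],
  ],
)

```text
time: 10.37
tool_pos: [0.5661, -0.1904, 0.2207]
tool_rot: [-0.0, 0.675, 0.738, 0.0]
contact_force: [-0.1, 1.0, -1.8]
gripper_width: 0.108
```

jog_arm(
  targets=[
    [0,0,0.0003,0],
    [0,0,0.0006,0],
    [0,0,0.0009,0],
    [0,0,0.0012,0],
    [0,0,0.0012,0],
  ],
)

```text
time: 10.78
tool_pos: [0.5661, -0.1904, 0.2199]
tool_rot: [0.0, 0.675, 0.738, -0.0]
contact_force: [-0.7, 0.7, -1.1]
gripper_width: 0.103
```

jog_arm(
  targets=[
    [0,0,0.0003,0],
    [0,0,0.0006,0],
    [0,0,0.0006,0],
  ],
)

```text
time: 11.03
tool_pos: [0.5661, -0.1904, 0.2199]
tool_rot: [0.0, 0.675, 0.738, 0.0]
contact_force: [-1.8, 1.3, 2.6]
gripper_width: 0.108
```

Resting on the arm. Ease the down force slightly and slide back.

jog_arm(
  targets=[
    [0,0.001,-0.0004,0],
    [0,0.003,-0.0004,0],
    [0,0.005,-0.0004,0],
    [0,0.007,-0.0004,0],
    [0,0.009,-0.0004,0],
  ],
)

```text
time: 11.45
tool_pos: [0.5749, -0.1892, 0.2196]
tool_rot: [-0.001, 0.675, 0.738, -0.0]
contact_force: [-4.4, 2.2, 3.1]
gripper_width: 0.11
```

jog_arm(
  targets=[
    [0,0.0015,0,0],
    [0,0.003,0,0],
    [0,0.0045,0,0],
    [0,0.006,0,0],
    [0,0.0075,0,0],
  ],
)

```text
time: 11.87
tool_pos: [0.5824, -0.1885, 0.2196]
tool_rot: [-0.001, 0.675, 0.738, -0.0]
contact_force: [-5.1, 2.1, 2.9]
gripper_width: 0.112
```

jog_arm(
  targets=[
    [0,0.0015,0,0],
    [0,0.003,0,0],
    [0,0.0045,0,0],
    [0,0.006,0,0],
    [0,0.0075,0,0],
  ],
)

```text
time: 12.28
tool_pos: [0.5897, -0.1879, 0.2196]
tool_rot: [-0.001, 0.675, 0.738, -0.0]
contact_force: [-9.6, 3.3, 7.1]
gripper_width: 0.106
```

jog_arm(
  targets=[
    [0.0005,0.001,-0.0005,0],
    [0.0005,0.002,-0.001,0],
    [0.0005,0.003,-0.001,0],
    [0.0005,0.004,-0.001,0],
    [0.0005,0.005,-0.001,0],
  ],
)

```text
time: 12.7
tool_pos: [0.5935, -0.1875, 0.2197]
tool_rot: [-0.002, 0.675, 0.738, -0.002]
contact_force: [-7.7, 0.2, 2.6]
gripper_width: 0.108
```

jog_arm(
  targets=[
    [0,0.0015,-0.0004,0],
    [0,0.003,-0.0004,0],
    [0,0.0045,-0.0004,0],
    [0,0.006,-0.0004,0],
    [0,0.007,-0.0004,0],
  ],
)

```text
time: 13.12
tool_pos: [0.6005, -0.1868, 0.2197]
tool_rot: [-0.002, 0.675, 0.738, -0.002]
contact_force: [-7.7, 0.6, 1.3]
gripper_width: 0.109
```

jog_arm(
  targets=[
    [0,0.0015,0,0],
    [0,0.003,0,0],
    [0,0.0045,0,0],
    [0,0.006,0,0],
    [0,0.007,0,0],
  ],
)

```text
time: 13.53
tool_pos: [0.6074, -0.1862, 0.2197]
tool_rot: [-0.002, 0.675, 0.738, -0.002]
contact_force: [-7.7, -0.5, 1.0]
gripper_width: 0.108
```

Run:
```python
from h import *
rel([.62,-.185,.2196],5.1); print(manip.state()["ft_torque"])
```

```text
t13.53 tcp [ 0.6074 -0.1862  0.2197] yhead 5.12 tilt [-5.e-03  1.e-04 -1.e+00] shift mm [ 0.1 12.6  0.1] turn 0.02 F [-7.69 -0.46  0.95] g 0.108 q6 -0.50
[0.09906343 1.38538617 0.02563608]
```

jog_arm(
  targets=[
    [0,0.001,0,0],
    [0,0.002,0,0],
    [0,0.003,0,0],
    [0,0.0035,0,0],
    [0,0.004,0,0],
  ],
)

```text
time: 13.95
tool_pos: [0.6114, -0.1858, 0.2197]
tool_rot: [-0.002, 0.675, 0.738, -0.002]
contact_force: [-7.1, 0.3, 1.3]
gripper_width: 0.111
```

jog_arm(
  targets=[
    [0,0.0005,0,0],
    [0,0.001,0,0],
    [0,0.0015,0,0],
    [0,0.002,0,0],
  ],
)

```text
time: 14.28
tool_pos: [0.6134, -0.1857, 0.2197]
tool_rot: [-0.002, 0.675, 0.738, -0.002]
contact_force: [-8.0, 1.1, 1.0]
gripper_width: 0.109
```

jog_arm(
  targets=[
    [0,0.0005,0,0],
    [0,0.001,0,0],
    [0,0.0015,0,0],
  ],
)

```text
time: 14.53
tool_pos: [0.6149, -0.1855, 0.2197]
tool_rot: [-0.002, 0.675, 0.738, -0.002]
contact_force: [-7.7, -0.1, 1.3]
gripper_width: 0.109
```

jog_arm(
  targets=[
    [0,0.0005,0,0],
    [0,0.001,0,0],
    [0,0.0015,0,0],
  ],
)

```text
time: 14.78
tool_pos: [0.6163, -0.1854, 0.2197]
tool_rot: [-0.002, 0.675, 0.738, -0.002]
contact_force: [-7.6, 0.1, 1.5]
gripper_width: 0.109
```

jog_arm(
  targets=[
    [0,0.0004,0,0],
    [0,0.0008,0,0],
  ],
)

```text
time: 14.95
tool_pos: [0.6172, -0.1853, 0.2197]
tool_rot: [-0.002, 0.675, 0.738, -0.002]
contact_force: [-7.8, -0.1, 2.2]
gripper_width: 0.109
```

jog_arm(
  targets=[
    [0,0.0004,0,0],
    [0,0.0008,0,0],
  ],
)

```text
time: 15.12
tool_pos: [0.6179, -0.1853, 0.2197]
tool_rot: [-0.002, 0.675, 0.738, -0.002]
contact_force: [-6.4, 1.0, 1.5]
gripper_width: 0.109
```

jog_arm(
  targets=[
    [0,0.0004,0,0],
    [0,0.0008,0,0],
  ],
)

```text
time: 15.28
tool_pos: [0.6183, -0.1852, 0.2197]
tool_rot: [-0.002, 0.675, 0.738, -0.002]
contact_force: [-10.4, 0.5, 2.2]
gripper_width: 0.107
```

jog_arm(
  targets=[
    [0,0.0004,0,0],
    [0,0.0008,0,0],
  ],
)

```text
time: 15.45
tool_pos: [0.6184, -0.1852, 0.2198]
tool_rot: [-0.003, 0.675, 0.738, -0.003]
contact_force: [-13.0, 0.8, 4.6]
gripper_width: 0.111
```

jog_arm(
  targets=[
    [0,0.0004,0,0],
    [0,0.0008,0,0],
  ],
)

```text
time: 15.62
tool_pos: [0.6185, -0.1852, 0.2198]
tool_rot: [-0.004, 0.675, 0.738, -0.003]
contact_force: [-15.6, 0.7, 5.1]
gripper_width: 0.108
```

At the hard stop: position stuck at 0.618 while force climbs. Trim slightly and hold.

jog_arm(
  targets=[
    [0,0.0002,-0.0004,0],
    [0,0.0002,-0.0004,0],
    [0,0.0002,-0.0004,0],
  ],
)

```text
time: 15.87
tool_pos: [0.6184, -0.1852, 0.2198]
tool_rot: [-0.004, 0.675, 0.738, -0.004]
contact_force: [-15.1, 0.8, 3.5]
gripper_width: 0.109
```

jog_arm(
  targets=[
    [0,0,0,0],
    [0,0,0,0],
    [0,0,0,0],
    [0,0,0,0],
  ],
)

```text
time: 16.2
tool_pos: [0.6185, -0.1852, 0.2199]
tool_rot: [-0.004, 0.675, 0.738, -0.004]
contact_force: [-14.9, 0.7, 3.8]
gripper_width: 0.107
```

jog_arm(
  targets=[
    [0,0,0,0],
    [0,0,0,0],
    [0,0,0,0],
    [0,0,0,0],
  ],
)

```text
time: 16.53
tool_pos: [0.6185, -0.1852, 0.2198]
tool_rot: [-0.004, 0.675, 0.738, -0.004]
contact_force: [-14.0, 0.6, 4.3]
gripper_width: 0.105
```

jog_arm(
  targets=[
    [0,0,0,0],
    [0,0,0,0],
    [0,0,0,0],
    [0,0,0,0],
  ],
)

```text
time: 16.87
tool_pos: [0.6185, -0.1852, 0.2198]
tool_rot: [-0.004, 0.675, 0.738, -0.004]
contact_force: [-15.3, -1.2, 4.3]
gripper_width: 0.11
```

Run:
```python
from h import *
rel([.6185,-.185,.2196],5.1); print(manip.state()["ft_torque"])
w=cams.grab_frame("wrist"); s=cams.grab_frame("scene")
a=cv2.resize(s[160:260,150:270,::-1],(480,400)); w=cv2.resize(w[80:380,90:420,::-1],(320,400))
cv2.imwrite("pics/l5.png",np.hstack([a,w]))
```

```text
t16.87 tcp [ 0.6185 -0.1852  0.2198] yhead 5.10 tilt [-1.080e-02  2.000e-04 -9.999e-01] shift mm [0.2 0.1 0.2] turn 0.0 F [-15.31  -1.16   4.33] g 0.110 q6 -0.49
[0.04489519 2.57766095 0.09611616]
```

View pics/l5.png

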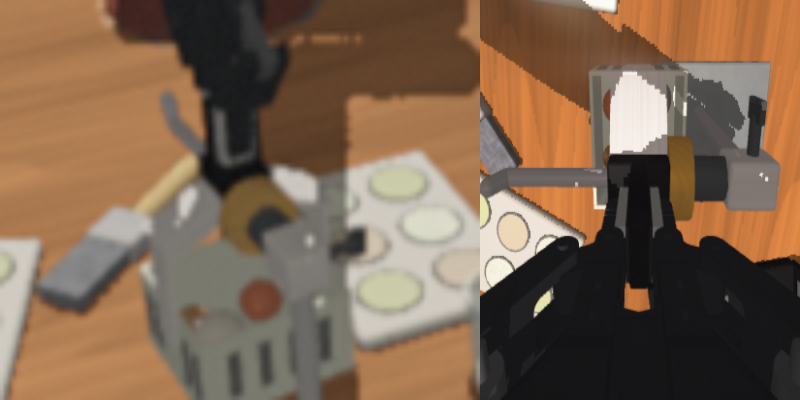

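The collar is against the dark sleeve and the bail is against the collar. I'll hold one more second slightly firmer, to offset arm friction, then relax in steps.

jog_arm(
  targets=[
    [0,0.0003,0,0],
    [0,0.0003,0,0],
    [0,0.0003,0,0],
    [0,0.0003,0,0],
    [0,0.0003,0,0],
  ],
)

```text
time: 17.38
tool_pos: [0.6185, -0.1852, 0.2198]
tool_rot: [-0.004, 0.675, 0.738, -0.004]
contact_force: [-15.7, -0.6, 4.8]
gripper_width: 0.11
```

jog_arm(
  targets=[
    [0,0,0,0],
    [0,0,0,0],
    [0,0,0,0],
    [0,0,0,0],
    [0,0,0,0],
  ],
)

```text
time: 17.8
tool_pos: [0.6185, -0.1852, 0.2198]
tool_rot: [-0.004, 0.675, 0.738, -0.004]
contact_force: [-16.7, 0.8, 5.2]
gripper_width: 0.107
```

jog_arm(
  targets=[
    [0,0,0,0],
    [0,0,0,0],
    [0,0,0,0],
    [0,0,0,0],
  ],
)

```text
time: 18.13
tool_pos: [0.6185, -0.1852, 0.2198]
tool_rot: [-0.004, 0.675, 0.738, -0.004]
contact_force: [-15.6, -0.1, 4.9]
gripper_width: 0.107
```

jog_arm(
  targets=[
    [0,-0.0005,0,0],
    [0,-0.001,0,0],
    [0,-0.0015,0,0],
    [0,-0.002,0,0],
    [0,-0.002,0,0],
  ],
)

```text
time: 18.55
tool_pos: [0.6183, -0.1852, 0.2197]
tool_rot: [-0.002, 0.675, 0.738, -0.002]
contact_force: [-9.5, -0.2, 1.2]
gripper_width: 0.109
```

jog_arm(
  targets=[
    [0,-0.0006,0,0],
    [0,-0.0012,0,0],
    [0,-0.0018,0,0],
    [0,-0.002,0,0],
    [0,-0.002,0,0],
  ],
)

```text
time: 18.97
tool_pos: [0.6181, -0.1852, 0.22]
tool_rot: [-0.001, 0.675, 0.738, -0.0]
contact_force: [-1.7, 0.7, -4.4]
gripper_width: 0.11
```

Run:
```python
from h import *
rel([.6185,-.185,.2196],5.1); print(manip.state()["ft_torque"])
```

```text
t18.97 tcp [ 0.6181 -0.1852  0.22  ] yhead 5.13 tilt [-1.2e-03  2.0e-04 -1.0e+00] shift mm [0.1 0.5 0.4] turn 0.03 F [-1.68  0.72 -4.37] g 0.110 q6 -0.50
[-0.07889106  0.39652808  0.01400317]
```

jog_arm(
  targets=[
    [0,0,0.0004,0],
    [0,0,0.0008,0],
    [0,0,0.001,0],
    [0,0,0.001,0],
  ],
)

```text
time: 19.3
tool_pos: [0.6181, -0.1851, 0.22]
tool_rot: [-0.0, 0.675, 0.738, -0.0]
contact_force: [-4.1, 0.0, -3.3]
gripper_width: 0.111
```

jog_arm(
  targets=[
    [0,0,0.0004,0],
    [0,0,0.0008,0],
    [0,0,0.0008,0],
    [0,0,0.0008,0],
  ],
)

```text
time: 19.63
tool_pos: [0.6181, -0.1851, 0.2199]
tool_rot: [-0.0, 0.675, 0.738, -0.0]
contact_force: [-4.9, 0.9, -0.0]
gripper_width: 0.11
```

jog_arm(
  targets=[
    [0,0,0,0],
    [0,0,0,0],
    [0,0,0,0],
  ],
)

```text
time: 19.88
tool_pos: [0.6181, -0.1852, 0.2199]
tool_rot: [-0.0, 0.675, 0.738, -0.0]
contact_force: [-5.0, 0.1, 0.3]
gripper_width: 0.109
```

jog_arm(
  targets=[
    [0,-0.0004,0,0],
    [0,-0.0008,0,0],
    [0,-0.0008,0,0],
  ],
)

```text
time: 20.13
tool_pos: [0.618, -0.1852, 0.2199]
tool_rot: [0.001, 0.675, 0.738, 0.001]
contact_force: [-2.4, 0.7, -2.2]
gripper_width: 0.108
```

jog_arm(
  targets=[
    [0,0,0,0],
    [0,0,0,0],
    [0,0,0,0],
    [0,0,0,0],
    [0,0,0,0],
  ],
  fingers=0.5,
)

```text
time: 20.55
tool_pos: [0.6179, -0.1853, 0.2199]
tool_rot: [0.001, 0.675, 0.738, 0.0]
contact_force: [0.2, 0.8, -0.4]
gripper_width: 0.499
```

jog_arm(
  targets=[
    [0,0,0,0],
    [0,0,0,0],
    [0,0,0,0],
    [0,0,0,0],
  ],
)

```text
time: 20.88
tool_pos: [0.6175, -0.1852, 0.2194]
tool_rot: [0.0, 0.675, 0.738, 0.0]
contact_force: [-0.0, 0.8, -0.0]
gripper_width: 0.499
```

Run:
```python
from h import *
rel([.6185,-.185,.2196],5.1)
w=cams.grab_frame("wrist"); s=cams.grab_frame("scene")
a=cv2.resize(s[160:260,150:270,::-1],(480,400)); w=cv2.resize(w[80:380,90:420,::-1],(320,400))
cv2.imwrite("pics/l6.png",np.hstack([a,w]))
```

```text
t20.88 tcp [ 0.6175 -0.1852  0.2194] yhead 5.14 tilt [ 1.e-04 -0.e+00 -1.e+00] shift mm [ 0.1  1.  -0.2] turn 0.04 F [-0.02  0.85 -0.04] g 0.499 q6 -0.50
```

View pics/l6.png

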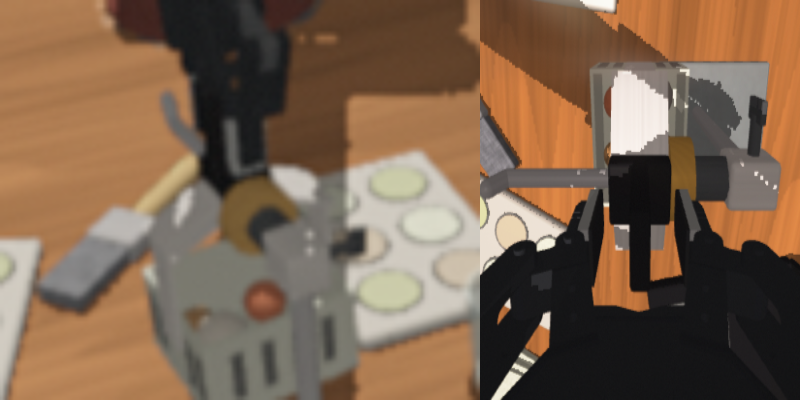

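Fingers are clear of the tab on both sides and the bail is flush with the collar. Withdrawing upward.

jog_arm(
  targets=[
    [0,0,-0.003,0],
    [0,0,-0.01,0],
    [0,0,-0.02,0],
    [0,0,-0.035,0],
    [0,0,-0.05,0],
  ],
)

```text
time: 21.4
tool_pos: [0.6176, -0.1853, 0.2713]
tool_rot: [0.0, 0.675, 0.738, 0.0]
contact_force: [0.3, -0.8, 0.5]
gripper_width: 0.503
```

jog_arm(
  targets=[
    [0,0,-0.03,0],
    [0,0,-0.06,0],
    [0,0,-0.085,0],
    [0,0,-0.1,0],
    [0,0,-0.1,0],
  ],
)

```text
time: 21.82
tool_pos: [0.6189, -0.1858, 0.3765]
tool_rot: [0.005, 0.675, 0.738, 0.002]
contact_force: [0.4, 0.0, -0.2]
gripper_width: 0.5
```

jog_arm(
  targets=[
    [0,0,0,0],
    [0,0,0,0],
    [0,0,0,0],
    [0,0,0,0],
    [0,0,0,0],
  ],
)

```text
time: 22.23
tool_pos: [0.6171, -0.1851, 0.3675]
tool_rot: [-0.001, 0.675, 0.738, -0.001]
contact_force: [-0.4, -0.2, -0.8]
gripper_width: 0.5
```

Run:
```python
from h import *
rel([.6185,-.185,.37],5.1)
w=cams.grab_frame("wrist"); s=cams.grab_frame("scene")
a=cv2.resize(s[140:270,140:290,::-1],(460,400)); w=cv2.resize(w[:,:,::-1],(340,255)); w=np.vstack([w,np.zeros((145,340,3),np.uint8)])
cv2.imwrite("pics/l7.png",np.hstack([a,w]))
```

```text
t22.23 tcp [ 0.6171 -0.1851  0.3675] yhead 5.13 tilt [-0.0028  0.0012 -1.    ] shift mm [-0.   1.4 -2.5] turn 0.03 F [-0.38 -0.23 -0.81] g 0.500 q6 -0.50
```

View pics/l7.png

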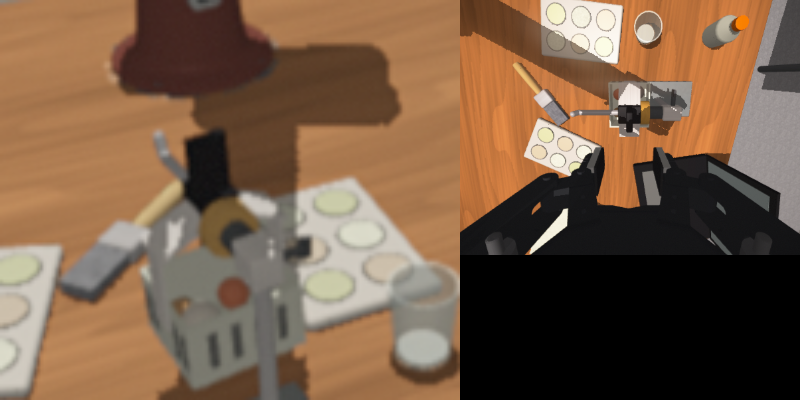

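The basket hangs on the arm with its tab at about (206,170) and its bail against the collar. One numeric level check before handing in.

Run:
```python
from h import *
s=cams.grab_frame("scene"); np.save("pics/s8.npy",s)
c,sn=np.cos(np.radians(5)),np.sin(np.radians(5))
X=lambda x,y,z:np.array([.618+c*x-sn*y,-.1845+sn*x+c*y,.0655+z])
im=cv2.resize(s[150:260,160:270,::-1],(600,600),interpolation=cv2.INTER_CUBIC)
k=600/110
def L(a,b):
    p=[tuple(int(round(v)) for v in (proj("scene",X(*q))-[159.5,149.5])*k) for q in(a,b)]; cv2.line(im,*p,(0,0,255),1)
for sx in(-.005,.005):
    for sy in(-.016,.016): L((sx,sy,.146),(sx,sy,.192))
for a,b in[((-.045,-.05),(.045,-.05)),((.045,-.05),(.045,.05)),((.045,.05),(-.045,.05)),((-.045,.05),(-.045,-.05))]:
    L((*a,0.06),(*b,.06)); L((*a,0),(*b,0)); L((*a,0),(*a,.06))
cv2.imwrite("pics/l8.png",im)
```

```text
(no output)
```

View pics/l8.png

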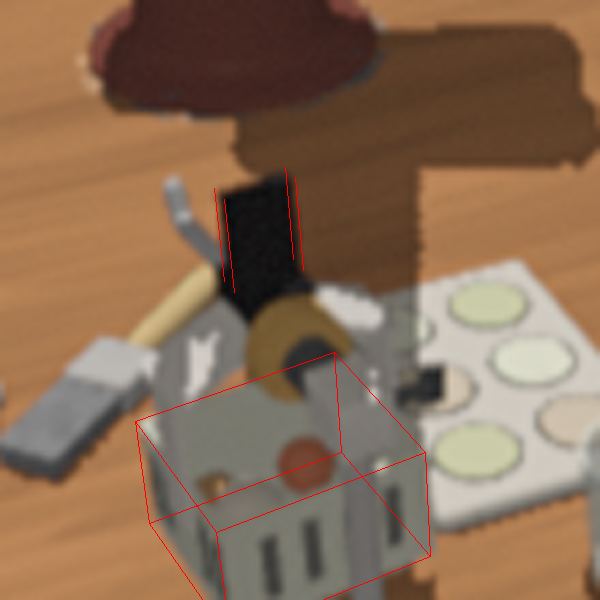

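The level-basket outline overlays the image to within a pixel or two, so the basket hangs level, against the collar. Handing in.

```bash
python3 -c "
from h import *
print(manip.job_done())"
```

```text
the job is handed in; nothing more can be done
None
```

The basket now hangs by its bail on the new stand's arm, level and against the collar, and I handed the job in at about 22 s of the 72 s allowed.

- **Lift and carry:** I gripped the basket by its tab (weight about 3 N), lifted it off the old arm and carried it across without setting it down. I then threaded it over the new stand's lip.
- **Landing:** It went onto the arm in front of the collar at 6 mm/s or slower, inside the 10 mm/s limit.
- **Push:** Sliding it back read about 7–8 N for most of the way, except for one reading of 9.6 N where I eased off the downward press. At the stop, x = 0.618 m, the position stayed fixed while the force rose sharply. I held about 14–17 N for about 2.5 s, because I added a second spell slightly firmer to make up for friction on the arm. That is longer than the one second asked.
- **Let go:** I relaxed the push, opened the fingers and withdrew straight up.

**Last checks:**
- In the last pictures the collar sits against the dark sleeve and the bail against the collar.
- A drawn outline of a level basket matched the picture to within about a pixel or two.
- The wrist force was close to zero with the robot clear.
- The palettes, cup and brush looked undisturbed; I did not look at the jar and stick again after the lift.
- The highest push I read at the wrist was 16.7 N. Friction on the arm takes some of that, so the push on the collar itself was probably 2–3 N lower.

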